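Warm the jar for eight minutes

ROBOT

A 6-joint arm with a two-finger parallel gripper is mounted at the origin on the work surface. World frame = base frame: x ahead of the robot, y to its left, z up, the work surface at z = 0. Lengths are in m, angles in degrees, forces in N, time in s.
With the tool pointing down it reaches from about 0.3 to 0.95 m from the base axis. Payload 3.1 kg.
Tool frame: the origin (TCP) lies midway between the tips of the shut fingers; the grasp point (between the pads) lies 19 mm behind it; z points along the fingers, y is the line along which they close (so a half turn about z gives the same grasp; the last joint's range is limited). The gripper opens to 85 mm and grips with 20 to 120 N. Pads are 22 mm wide; open, the fingers measure 114 mm over their backs; the gripper's body (76 mm by 85 mm) begins 54 mm behind the grasp point. The pads swing forward as they close: fully open they stand 13 mm farther back than shut.
Start: joints at [-74.467, 17.653, 93.61, -0, 68.738, -3.994], TCP at [0.209, -0.589, 0.231] pointing down, gripper open.
Joint ranges: [-175.34, 175.34], [-45.06, 112.39], [2.9, 150.54], [-68.45, 248.45], [3.09, 151.38], [-168.51, 168.51]. Speed limits (degrees/s): [159.86, 159.86, 180, 180, 180, 180].

INTERFACE

Orientations are given as a 3x3 rotation matrix whose columns are the frame's x, y, z axes.
In Python, from rig import observe, vision, job gives the robot as it stands. The module is installed in compiled form; this text tells all that it offers.
- The arm moves only by the tool jog_arm, never from a script. Its argument "targets" is one flat list of numbers, 7 for each row, row after row: the turn, a rotation vector about the tool's x, y, z in rad, then the shift along the tool's x, y, z in cm, then the opening, from 0 (shut) to 1 (fully open). In form: [wx, wy, wz, x, y, z, grip, wx, wy, wz, x, y, z, grip, ...]. A call has 1 to 20 rows; each row shifts and turns the commanded pose from where the row before left it, along the tool's axes as they then stand; what a row does not reach is not made up. A row lasts 1/8 s, in which the tool goes at most 62.5 mm and 10.7 degrees, less where a joint would pass 70% of its speed; a pose out of reach is approached as far as the arm can. A call is refused whole if a number of a shift passes 6.25 or a number of a turn 0.188, either way. A call with a gripper value outside its range is refused whole. The fingers move at their own pace and stop on an object; "newtons" is the grip in N (left out, the last holds). Time passes only in rows, so rows that do not move let the fingers close. It gives the time, the measured TCP pose, the force, the opening and the grip force at its end, in the units of the state.
- observe(): the state, without advancing time (a new reading comes with each control period).
- vision.capture(name): name is "side" or "top"; returns a dict with "frame" (480x640x3 uint8, red, green, blue), "range_z" (480x640 float32, m along the optical axis (not along the pixel's ray), 0 where there is no reading), "fx", "fy", "cx", "cy" (pixels), "R" (3x3) and "t" (3): a world point X has camera coordinates R X + t. Camera axes: x right, y down, z forward; pixel columns grow to the right and rows downward; lengths in m; the calibration is good to about 2 mm. A picture is of the moment at which its call begins.
- job.finish_job(): hands the job in; it is judged then, once.
The state is a dict: "time": time; "joint_positions": joint angles; "dq": joint speeds; "effort": joint torques, N m; "position": TCP position; "tcp_rot": TCP orientation; "wrist_force": force on the tool from outside, world axes, zero at the start; "ft_torque": the same for the moment, N m; "grip_width": finger opening in m; "grip_force": force on a finger pad.
Only numpy, scipy, OpenCV 4.12 (cv2) and the standard library are available. Lean on these libraries where they do the work, as an engineer would, in place of code of your own. Each camera call takes 0.05 s, during which the arm holds its last target. There are 200 camera calls.

TASK

Take the closed green jar out of the open drawer and stand it upright in the middle of the round warming plate, putting it down gently rather than dropping it. Then wind the timer's dial clockwise past its top (15-minute) mark, and turn it back down to 8 minutes; let go of everything and leave the bowl, the spoons and the scoop where they lie.

Things in the scene. Friction and masses are not known exactly. Their poses are not given: they have to be found in the camera images.
- jar_mid (a point): Closed green glass jar with a steel screw lid, 56 mm in diameter, 110 mm tall, 0.17 to 0.35 kg, standing upright in the front half of the open drawer. The point is at the jar's centre, 55 mm above its underside; z is the jar's axis.
- drawer: Slim grey drawer, fixed, open in front of a low white carcass. Origin on the counter under the tray's middle; x runs from the front panel into the carcass, y across. Tray 300 (x) by 200 mm (y), walls 6 mm thick, 35 mm high, floor 6 mm thick; front panel 230 mm wide, 45 mm high, at x -168 to -150 mm; carcass 250 mm wide, 100 mm high, x 150 to 320 mm.
- warmer_top (a point): Low round warming plate, fixed on the counter: grey foot 160 mm in diameter and a flat steel plate 124 mm in diameter on top, 30 mm above the counter. The point is the centre of the steel plate's top surface; z is up.
- timer: White wedge-shaped timer fixed on the counter; origin under its middle. Its 140 mm square face is inclined 28 degrees from level: low edge (43 mm high) to -x, roughly to the robot, high edge (109 mm) to +x. Black minute ticks 10 degrees apart: 0 points up the slope, minutes grow clockwise seen facing it; 0, 5, 10 are longer; the last, 15, the top mark, is longest and thickest.
- dial_grip (a point): Timer dial: steel disc 80 mm across with a black bar grip, 70 mm long, 16 mm wide, its top 46 mm above the timer's face, 39 mm above the disc. One end, the pointer, has a narrow nose and a white line on top. The point is on the turning axis, 30 mm above the face, 16 mm below the bar's top. z: turning axis, out of the face; x: along the bar to the nose; both turn with the dial.
- dial (a joint): Dial angle, rad: 0 with the nose at the 0 tick, growing clockwise seen facing it, 0.1745 (10 degrees) a minute: 8 minutes is 1.396, the top mark (15) is 2.618, a hard stop is at 2.967. Starts between 0 and 5 minutes. Light friction (0.06 N m), no spring; stays where it is left.
- bowl: White plastic bowl, 110 mm in diameter at the rim, 45 mm tall, loose in the rear of the drawer; to be left alone. Origin at the centre of its underside.
- spoon_a: Bamboo spoon, about 122 mm long, 34 mm wide at its round end, 8 mm thick, lying in the rear of the drawer; to be left alone. Origin under it, between handle and bowl of the spoon; x is along it.
- spoon_b: A second bamboo spoon like the first, lying beside it the other way round; to be left alone. Origin and axes as the first.
- scoop: Steel measuring scoop, cup 52 mm in diameter and 35 mm tall with a flat 85 mm handle along +y, loose on the counter to the right of the warming plate and the timer; to be left alone. Origin under the cup's centre.
Things that resemble listed ones, but are neither listed nor needed, are in the scene too. What is meant by the timer is not red, and is the smaller of those in its own colour.

How it is judged:
By the outcome, as a careful person would: the job done as asked, in the order asked, and still so for the second after the job is handed in, with the robot touching nothing.
It also fails if it takes over 64 s, if anything falls off the work surface, if the arm or the gripper's body presses on something with over 40 N, if the wrist force passes 120 N, or if a joint passes its speed limit or range.

## Working session

There is one attempt and no reset: what is moved stays moved. The work goes in short steps, Python scripts to look and compute and a tool call to move; the robot and the scene stay as the last step left them, time stands still between calls to the robot, and variables do not carry over. Pictures are saved under pics/ and viewed, at most 10 in all, crops included, and the job is handed in when it is done.

Besides the shell and the picture viewer there is one more tool, called as name(argument=value, ...) on one line, values as JSON. jog_arm: Moves the arm, as the interface text tells. Its arguments: {"type":"object","properties":{"targets":{"type":"array","items":{"type":"number"}},"newtons":{"type":"number"}},"required":["targets"]}

```bash
mkdir -p pics; python3 - <<'E'
from rig import observe, vision
import numpy as np,cv2,pickle
s=observe(); print({k:np.round(v,3).tolist() for k,v in s.items()})
for n in("side","top"):
    c=vision.capture(n); pickle.dump(c,open(n+".pkl","wb")); cv2.imwrite(f"pics/{n}.png",c["frame"][:,:,::-1])
    print(n,c["fx"],c["cx"],c["cy"],np.round(c["R"],3).tolist(),np.round(c["t"],3), "cam",np.round(-c["R"].T@c["t"],3))
E
```

```text
{'time': 0.0, 'joint_positions': [-74.469, 17.706, 93.689, 0.001, 68.738, -3.995], 'dq': [0.063, -0.119, 0.05, -0.04, -0.013, 0.087], 'effort': [-0.001, -41.526, -27.667, -0.0, 0.01, 0.0], 'position': [0.209, -0.588, 0.23], 'tcp_rot': [[0.942, 0.334, -0.001], [0.334, -0.942, 0.002], [0.0, -0.002, -1.0]], 'wrist_force': [1.057, -0.012, 0.075], 'ft_torque': [0.008, 0.004, -0.012], 'grip_force': 0.0, 'grip_width': 0.086}
side 564.4839503792093 327.3167014610691 250.56282480467667 [[0.998, -0.066, -0.01], [-0.056, -0.75, -0.659], [0.036, 0.658, -0.752]] [-0.57   0.088  1.179] cam [ 0.532 -0.748  0.939]
top 591.5131808084242 312.54839722259413 237.93963253258903 [[-0.013, -1.0, -0.027], [-0.998, 0.015, -0.065], [0.065, 0.026, -0.998]] [0.019 0.543 1.297] cam [ 0.457 -0.023  1.329]
```

View pics/top.png

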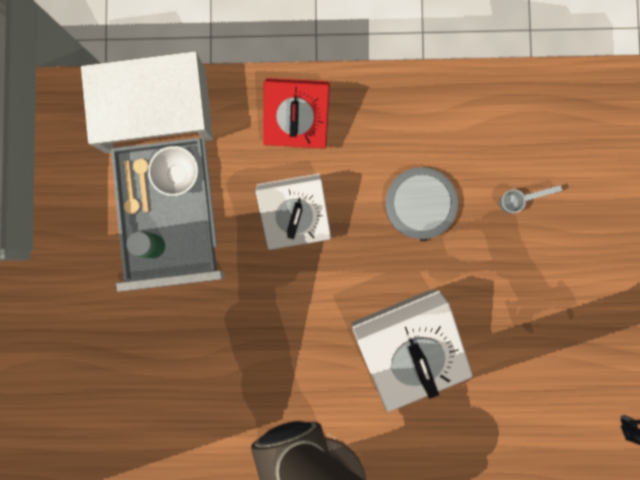

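View pics/side.png

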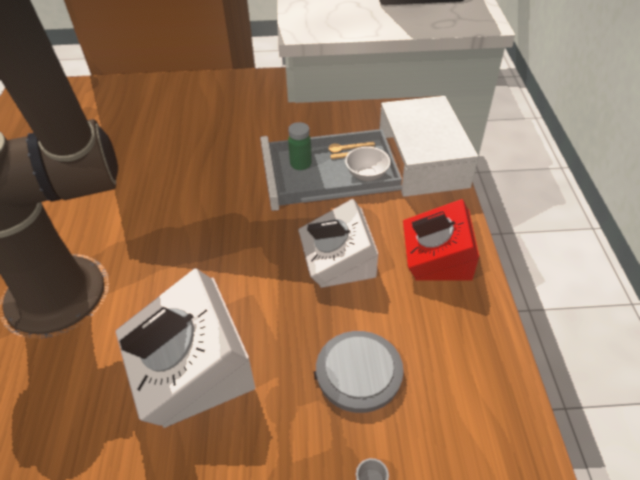

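Top view: three timers: red (295,113), small white (293,212), large white (412,350). The small white one fits, since it isn't red and is the smaller of the two white ones. The jar lid is at (138,242), the warming plate at (422,202) and the scoop at (514,200).

```bash
cat > h.py <<'E'
import numpy as np,cv2,pickle
from rig import observe,vision
def cloud(c):
    v,u=np.mgrid[:480,:640]; z=c["range_z"]
    P=np.stack([(u-c["cx"])/c["fx"]*z,(v-c["cy"])/c["fy"]*z,z],-1)
    W=(P-c["t"])@c["R"]; W[z==0]=np.nan; return W
def ray(c,uv,n,d):
    "intersect pixels with the plane n.X=d"
    uv=np.atleast_2d(np.asarray(uv,float))
    r=np.c_[(uv[:,0]-c["cx"])/c["fx"],(uv[:,1]-c["cy"])/c["fy"],np.ones(len(uv))]@c["R"]
    o=-c["R"].T@c["t"]; n=np.asarray(n,float)
    return o+r*((d-o@n)/(r@n))[:,None]
def proj(c,X):
    p=np.atleast_2d(X)@c["R"].T+c["t"]; return np.c_[p[:,0]/p[:,2]*c["fx"]+c["cx"],p[:,1]/p[:,2]*c["fy"]+c["cy"]]
E
python3 - <<'E'
from h import *
T=pickle.load(open("top.pkl","rb"));S=pickle.load(open("side.pkl","rb"))
for n,c in(("top",T),("side",S)):
    W=cloud(c); hsv=cv2.cvtColor(c["frame"],cv2.COLOR_RGB2HSV)
    print(n,"counter z",np.nanmedian(W[...,2]))
    # jar: points z>.09 near
    for (u,v) in ([(138,242),(422,202),(173,165)] if n=="top" else [(298,131),(360,365),(300,150)]): print((u,v),np.round(W[v,u],4),hsv[v,u])
Wt=cloud(T);Ws=cloud(S)
# timer face plane: fit in each view using bright pixels
for n,c,W,box in(("top",T,Wt,(255,175,332,250)),("side",S,Ws,(298,200,380,285))):
    x0,y0,x1,y1=box; m=np.zeros((480,640),bool); m[y0:y1,x0:x1]=1
    hsv=cv2.cvtColor(c["frame"],cv2.COLOR_RGB2HSV); m&=(hsv[...,1]<40)&(hsv[...,2]>150)&(W[...,2]>.045)&(W[...,2]<.11)
    P=W[m]; best=None; rng=np.random.default_rng(0)
    for _ in range(500):
        a,b,d=P[rng.choice(len(P),3,False)]; k=np.cross(b-a,d-a); l=np.linalg.norm(k)
        if l<1e-6: continue
        k/=l*np.sign(k[2]) if k[2] else l; i=abs((P-a)@k)<.002
        if best is None or i.sum()>best.sum(): best=i
    Q=P[best]; k=np.linalg.svd(Q-Q.mean(0))[2][2]; k*=np.sign(k[2]); print(n,"face n",np.round(k,3),"tilt",np.degrees(np.arccos(k[2])),"d",k@Q.mean(0),len(Q),"mean",Q.mean(0),"yaw",np.degrees(np.arctan2(-k[1],-k[0])))
# plate: depth plane at z=.03
for n,W,(u,v) in(("top",Wt,(422,202)),("side",Ws,(360,365))):
    for lo,hi in((.022,.04),(.026,.034)):
        m=((abs(W[...,2]-.03)<.008)&(np.hypot(*(W[...,:2]-W[v,u,:2]).transpose(2,0,1))<.09)).astype(np.uint8)
    c=max(cv2.findContours(m,0,1)[0],key=cv2.contourArea)[:,0]
    cc=(T if n=="top" else S); q=ray(cc,c,[0,0,1],.03); (ctr,r)=cv2.minEnclosingCircle(q[:,:2].astype(np.float32)); print(n,"warmer",ctr,r,q.mean(0))
for n,W,(u,v) in(("top",Wt,(138,242)),("side",Ws,(298,131))):
    p=W[v,u]; m=(W[...,2]>.105)&(np.hypot(*(W[...,:2]-p[:2]).transpose(2,0,1))<.05); Q=W[m]; (ctr,r)=cv2.minEnclosingCircle(Q[:,:2].astype(np.float32)); print(n,"lid",ctr,r,Q.mean(0),len(Q),Q[:,2].max())
cv2.imwrite("pics/crop.png",np.hstack([cv2.resize(T["frame"][172:252,252:334,::-1],None,fx=4.8,fy=4.8,interpolation=2),cv2.resize(S["frame"][200:280,296:378,::-1],None,fx=4.8,fy=4.8,interpolation=2)]))
E
```

```text
top counter z 0.0001627273052615342
(138, 242) [0.5336 0.3715 0.1127] [ 42  10 134]
(422, 202) [ 0.6174 -0.2305  0.0326] [ 47   9 192]
(173, 165) [0.7128 0.3245 0.015 ] [ 22  17 227]
side counter z -0.00024339790001299484
(298, 131) [0.5262 0.3543 0.1173] [ 20  12 129]
(360, 365) [ 0.6162 -0.2317  0.0289] [ 21   9 193]
(300, 150) [0.5284 0.3434 0.0688] [60 77 80]
top face n [-0.462 -0.083  0.883] tilt 28.02340885819326 d -0.20935230957601136 1203 mean [0.60972642 0.03697398 0.08569557] yaw 10.229489734976182
side face n [-0.461 -0.066  0.885] tilt 27.732443036044337 d -0.20672544427979916 1288 mean [0.60286035 0.02746118 0.08225015] yaw 8.124066670933832
top warmer (0.6175520420074463, -0.22927890717983246) 0.0793721005320549 [ 0.62178453 -0.22697651  0.03      ]
side warmer (0.6141930222511292, -0.2369937002658844) 0.07902023941278458 [ 0.61042522 -0.24869404  0.03      ]
top lid (0.5317277908325195, 0.36989104747772217) 0.02507316693663597 [0.53150683 0.36917355 0.11559127] 464 0.12393856461068262
side lid (0.5288660526275635, 0.36917993426322937) 0.02869614027440548 [0.52742792 0.36417631 0.11381759] 263 0.11884481818223327
```

View pics/crop.png

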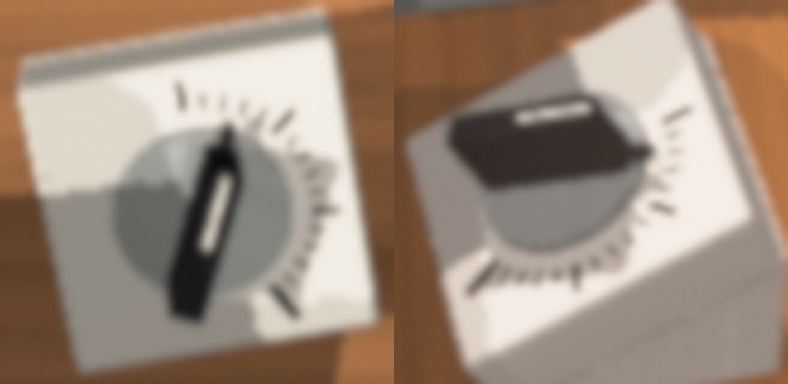

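Left: the small white timer from above, with the nose at about 3.5 min. The 0 tick is at crop (180,97) and the thick 15 mark at (285,300). Right: the same timer from the side. It is the one meant. Next I refine the centres.

```bash
python3 - <<'E'
from h import *
from scipy.optimize import least_squares
T=pickle.load(open("top.pkl","rb"));S=pickle.load(open("side.pkl","rb"))
# steel plate & lid by ellipse
def blob(c,m,seed):
    n,l=cv2.connectedComponents(m.astype(np.uint8)); mm=(l==l[seed[1],seed[0]]).astype(np.uint8)
    return max(cv2.findContours(mm,0,1)[0],key=cv2.contourArea)
for n,c,pl,lid in(("top",T,(422,202),(138,242)),("side",S,(360,365),(298,131))):
    h=cv2.cvtColor(c["frame"],cv2.COLOR_RGB2HSV)
    for name,m,sd,z in(("plate",(h[...,1]<25)&(h[...,2]>165),pl,.03),("lid",(h[...,1]<30)&(h[...,2]>105),lid,.116)):
        k=cv2.convexHull(blob(c,m,sd)); q=ray(c,k[:,0],[0,0,1],z); e=cv2.fitEllipse(k); (cc,r)=cv2.minEnclosingCircle(q[:,:2].astype(np.float32))
        print(n,name,"ell",np.round(ray(c,e[0],[0,0,1],z)[0],4),"circ",np.round(cc,4),"r",round(r,4),np.round(e,1) if 0 else e)
# timer
yaw0=np.radians(9.2)
for n,c,cen in(("top",T,(294.3,216)),("side",S,(329,237))):
  t=np.radians(28); N=np.array([-np.sin(t)*np.cos(yaw0),-np.sin(t)*np.sin(yaw0),np.cos(t)])
  U=np.array([np.cos(t)*np.cos(yaw0),np.cos(t)*np.sin(yaw0),np.sin(t)]); R=np.cross(U,N) # right
  g=cv2.cvtColor(c["frame"],cv2.COLOR_RGB2GRAY); h=cv2.cvtColor(c["frame"],cv2.COLOR_RGB2HSV)
  x0,y0=int(cen[0])-40,int(cen[1])-40
  m=np.zeros(g.shape,bool); m[y0:y0+80,x0:x0+80]=g[y0:y0+80,x0:x0+80]<75
  l,lab,st,ct=cv2.connectedComponentsWithStats(m.astype(np.uint8))
  dd=[(st[i,4],np.hypot(*(ct[i]-cen))) for i in range(1,l)]
  i=1+max(range(l-1),key=lambda i:dd[i][0]-20*dd[i][1]); print(n,"bar blob",st[i],ct[i])
  ys,xs=np.nonzero(lab==i)
  for A in((.60,.03),):
    # face plane through depth d mean
    d=-.208
    X=ray(c,np.c_[xs,ys],N,d+.046); p=np.c_[X@R,X@U]
    w=np.zeros(g.shape,bool);
    b=st[i]; ww=(g[b[1]:b[1]+b[3],b[0]:b[0]+b[2]]>150)
    if n=="top":
      rc=cv2.minAreaRect(p.astype(np.float32)*1000); print("bar rect mm",rc, "center world top",np.round(R*rc[0][0]/1e3+U*rc[0][1]/1e3+N*(d+.046),4))
  # ticks: local-dark pixels on face
  bh=cv2.morphologyEx(g,cv2.MORPH_BLACKHAT,np.ones((9,9))); tk=(bh>35)&(lab!=i); tk[:y0]=0;tk[y0+80:]=0;tk[:,:x0]=0;tk[:,x0+80:]=0
  ys,xs=np.nonzero(tk); X=ray(c,np.c_[xs,ys],N,d); c0=ray(c,[cen],N,d+.007)[0]
  p=np.c_[(X-c0)@R,(X-c0)@U]*1e3; rr=np.hypot(*p.T); an=np.degrees(np.arctan2(p[:,0],p[:,1]))
  print("c0",np.round(c0-.007*N,4)); k=(rr>36)&(rr<66)
  l2,lb,s2,c2=cv2.connectedComponentsWithStats(tk.astype(np.uint8))
  for j in range(1,l2):
    q=ray(c,c2[j],N,d)[0]-c0; print(np.round(c2[j],1),s2[j,4],"r %.1f ang %.1f"%(np.hypot(q@R,q@U)*1e3,np.degrees(np.arctan2(q@R,q@U))))
E
```

```text
top plate ell [ 0.6174 -0.2299  0.03  ] circ [ 0.6171 -0.2301] r 0.0615 ((421.54913330078125, 202.1739044189453), (54.45347213745117, 55.76630783081055), 87.64014434814453)
top lid ell [0.8915 0.0263 0.116 ] circ [ 0.9903 -0.037 ] r 0.6405 ((301.9672546386719, 69.0115966796875), (350.25885009765625, 694.9591674804688), 78.0815200805664)
side plate ell [ 0.6144 -0.2337  0.03  ] circ [ 0.614  -0.2313] r 0.0618 ((359.1216125488281, 365.7060241699219), (59.47747039794922, 67.39649963378906), 100.34101104736328)
side lid ell [0.5257 0.3595 0.116 ] circ [0.5262 0.3574] r 0.0285 ((297.73699951171875, 130.13003540039062), (14.19060230255127, 18.740724563598633), 73.33515930175781)
top bar blob [287 200  15  39 248] [293.2983871  221.05645161]
bar rect mm ((46.6611442565918, 565.5236206054688), (85.27384948730469, 19.56363868713379), 65.05638885498047) center world top [0.5754 0.0459 0.1225]
c0 [0.5889 0.0481 0.0776]
[317.5 177. ] 2 r 96.7 ang 40.2
[321.  176.5] 2 r 101.4 ang 43.5
[289.3 191.7] 11 r 52.9 ang -1.0
[310.5 197. ] 8 r 52.6 ang 50.9
[296.5 203. ] 31 r 27.2 ang 20.3
[305. 197.] 1 r 46.0 ang 39.8
[302. 209.] 5 r 21.0 ang 62.0
[321. 207.] 1 r 59.4 ang 83.4
[297.4 210.8] 12 r 11.2 ang 47.6
[301.  213.5] 2 r 14.7 ang 89.3
[299.8 216.5] 4 r 12.5 ang 119.2
[319.5 215.2] 8 r 54.0 ang 102.0
[294. 218.] 1 r 7.4 ang -166.4
[298. 218.] 1 r 11.0 ang 142.9
[299.  220.5] 2 r 16.8 ang 152.5
[297.7 223. ] 3 r 20.4 ang 168.9
[297. 227.] 1 r 28.9 ang 178.2
[311.  234.6] 31 r 59.0 ang 152.2
[294. 237.] 1 r 51.7 ang -169.3
[290. 238.] 1 r 54.7 ang -160.2
side bar blob [308 223  40  16 429] [325.66200466 230.5034965 ]
c0 [0.5819 0.0421 0.0734]
[334.2 220.7] 31 r 44.8 ang -64.0
[322.5 222. ] 2 r 54.1 ang -96.2
[354.3 223.5] 11 r 58.7 ang -5.3
[347.4 231.6] 16 r 39.5 ang 7.3
[350.3 237.7] 3 r 47.0 ang 30.1
[351.5 243. ] 8 r 54.4 ang 43.8
[313.7 257.9] 24 r 53.1 ang 152.6
[333.3 257.1] 7 r 48.2 ang 97.5
```

```bash
python3 - <<'E'
from h import *
from scipy.optimize import least_squares
T=pickle.load(open("top.pkl","rb"));S=pickle.load(open("side.pkl","rb"))
t=np.radians(28); a=np.radians([0,50,100,150])
ob={0:np.array([[289.3,191.7],[310.5,197],[319.5,215.2],[311,234.6]]),1:np.array([[354.3,223.5],[351.5,243],[333.3,257.1],[313.7,257.9]])}
def axes(y):
    N=np.array([-np.sin(t)*np.cos(y),-np.sin(t)*np.sin(y),np.cos(t)]);U=np.array([np.cos(t)*np.cos(y),np.cos(t)*np.sin(y),np.sin(t)]);return U,np.cross(U,N),N
def res(p):
    U,R,N=axes(p[2]); C=np.array([p[0],p[1],.076]); r=np.array([p[3]]*3+[p[4]])[:,None]
    X=C+r*(np.cos(a)[:,None]*U+np.sin(a)[:,None]*R)
    return np.r_[(proj(T,X)-ob[0]).ravel(),(proj(S,X)-ob[1]).ravel()]
s=least_squares(res,[.585,.045,.16,.052,.055],loss="soft_l1"); p=s.x; print(np.round(p,4),np.degrees(p[2]),np.round(s.fun.reshape(-1,2),1).tolist())
U,R,N=axes(p[2]); C=np.array([p[0],p[1],.076])
print("U",U,"R",R,"N",N)
for c,q,nm in((T,[[298.2,209.1],[295.1,224.1]],"top"),(S,[[337.3,222.1],[321.9,224.4]],"side")):
    X=ray(c,q,N,N@C+.046)-C; l=np.c_[X@R,X@U]*1e3; d=l[0]-l[1]; print(nm,"line",np.round(l,1).tolist(),"angle",np.degrees(np.arctan2(*d)))
W=cloud(T);m=((W[...,2]>.105)&(np.hypot(W[...,0]-.53,W[...,1]-.37)<.05)).astype(np.uint8)
k=max(cv2.findContours(m,0,1)[0],key=cv2.contourArea);print("lid",ray(T,cv2.minEnclosingCircle(k)[0],[0,0,1],.116),cv2.minEnclosingCircle(k))
E
```

```text
[0.586  0.0485 0.1539 0.0546 0.059 ] 8.816387694074127 [[0.3, 0.7], [0.3, 0.6], [0.2, 0.8], [0.6, 0.9], [0.8, -0.3], [0.4, -0.7], [1.0, -0.4], [0.6, -0.6]]
U [0.8725152  0.13532804 0.46947156] R [ 1.53268482e-01 -9.88184584e-01 -1.38777878e-17] N [-0.46392456 -0.07195519  0.88294759]
top line [[12.9, 32.2], [1.0, 0.7]] angle 20.686249297149416
side line [[16.9, 31.8], [1.9, -0.4]] angle 25.05591744590507
lid [[0.53127735 0.36864726 0.116     ]] ((138.8541717529297, 243.0), 12.510941505432129)
```

jog_arm(targets=[0, 0, 0, 0, 0, -6, 1, 0, 0, 0, 0, 0, -6, 1, 0, 0, 0, 3.45, -4.4, 0, 1, 0, 0, 0, 3.45, -4.4, 0, 1, 0, 0, 0, 3.45, -4.4, 0, 1, 0, 0, 0, 3.45, -4.4, 0, 1, 0, 0, 0, 3.45, -4.4, 0, 1, 0, 0, 0, 3.45, -4.4, 0, 1, 0, 0, 0, 3.45, -4.4, 0, 1, 0, 0, 0, 3.45, -4.4, 0, 1, 0, 0, 0, 3.45, -4.4, 0, 1, 0, 0, 0, 3.45, -4.4, 0, 1, 0, 0, 0, 3.45, -4.4, 0, 1, 0, 0, 0, 3.45, -4.4, 0, 1, 0, 0, 0, 3.45, -4.4, 0, 1, 0, 0, 0, 3.45, -4.4, 0, 1, 0, 0, 0, 3.45, -4.4, 0, 1, 0, 0, 0, 3.45, -4.4, 0, 1, 0, 0, 0, 3.45, -4.4, 0, 1, 0, 0, 0, 3.45, -4.4, 0, 1], newtons=40)

```text
time: 2.6
position: [0.5295, 0.3666, 0.3505]
tcp_rot: [[0.942, 0.335, -0.001], [0.335, -0.942, -0.001], [-0.001, 0.001, -1.0]]
wrist_force: [0.8, 0.5, 0.6]
grip_width: 0.0851
grip_force: 0.0
```

```bash
cat > st.py <<'E'
import sys
from h import *
s=observe(); print({k:np.round(s[k],4).tolist() for k in("time","position","tcp_rot","joint_positions","wrist_force","grip_width","grip_force")})
if len(sys.argv)>3:
    g=np.array([float(v) for v in sys.argv[1:4]]); print("to go, tool cm",np.round(np.array(s["tcp_rot"]).T@(g-s["position"])*100,2))
E
python3 st.py .530 .369 .062
```

```text
{'time': 2.6, 'position': [0.5295, 0.3666, 0.3505], 'tcp_rot': [[0.9424, 0.3345, -0.0007], [0.3345, -0.9424, -0.0008], [-0.0009, 0.0005, -1.0]], 'joint_positions': [30.8326, 15.288, 82.922, -0.0206, 81.8472, 101.2917], 'wrist_force': [0.7848, 0.5328, 0.5767], 'grip_width': 0.0851, 'grip_force': 0.0}
to go, tool cm [ 0.15 -0.23 28.85]
```

jog_arm(targets=[0, 0, 0, 0.1, -0.2, 5, 1, 0, 0, 0, 0, 0, 5, 1, 0, 0, 0, 0, 0, 5, 1, 0, 0, 0, 0, 0, 4.8, 1, 0, 0, 0, 0, 0, 3, 1, 0, 0, 0, 0, 0, 2, 1, 0, 0, 0, 0, 0, 2, 1, 0, 0, 0, 0, 0, 2, 1, 0, 0, 0, 0, 0, 0, 1, 0, 0, 0, 0, 0, 0, 0.5, 0, 0, 0, 0, 0, 0, 0.4, 0, 0, 0, 0, 0, 0, 0.3, 0, 0, 0, 0, 0, 0, 0.3, 0, 0, 0, 0, 0, 0, 0.3, 0, 0, 0, 0, 0, 0, 0.3, 0, 0, 0, 0, 0, 0, 0.3], newtons=40)

```text
time: 4.6
position: [0.5308, 0.3682, 0.0651]
tcp_rot: [[0.942, 0.334, 0.003], [0.334, -0.942, 0.002], [0.003, -0.001, -1.0]]
wrist_force: [-0.7, 1.7, 6.3]
grip_width: 0.0545
grip_force: 42.6
```

jog_arm(targets=[0, 0, 0, 0, 0, -0.5, 0.3, 0, 0, 0, 0, 0, -1.5, 0.3, 0, 0, 0, 0, 0, -3, 0.3, 0, 0, 0, 0, 0, -4, 0.3, 0, 0, 0, 0, 0, -4, 0.3, 0, 0, 0, 0, 0, -4, 0.3, 0, 0, 0, 0, 0, -4, 0.3, 0, 0, 0, 0, 0, -2, 0.3, 0, 0, 0, 0, 0, -1, 0.3, 0, 0, 0, 0, 0, 0, 0.3, 0, 0, 0, 0, 0, 0, 0.3], newtons=40)

```text
time: 5.98
position: [0.5288, 0.3666, 0.3009]
tcp_rot: [[0.942, 0.334, -0.003], [0.334, -0.942, -0.002], [-0.004, 0.001, -1.0]]
wrist_force: [-0.3, -0.2, -3.5]
grip_width: 0.0547
grip_force: 42.7
```

```bash
python3 st.py .6165 -.2305 .12; python3 - <<'E'
from h import *
c=vision.capture("side"); cv2.imwrite("pics/s2.png",cv2.resize(c["frame"][0:400,150:500,::-1],None,fx=1.4,fy=1.4))
E
```

```text
{'time': 5.975, 'position': [0.5288, 0.3666, 0.3009], 'tcp_rot': [[0.9425, 0.3342, -0.0034], [0.3342, -0.9425, -0.0021], [-0.0039, 0.0008, -1.0]], 'joint_positions': [30.8542, 16.8253, 86.5553, -0.0006, 76.8475, 101.3294], 'wrist_force': [-0.324, -0.1824, -3.4739], 'grip_width': 0.0547, 'grip_force': 42.7052}
to go, tool cm [-11.62  59.19  18.19]
```

View pics/s2.png

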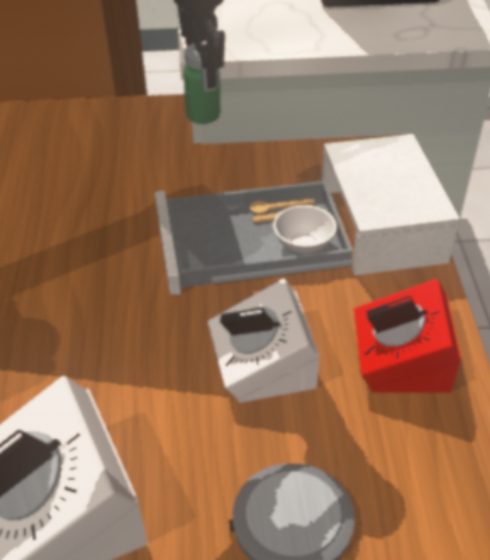

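The jar hangs upright in the gripper at crop (202,90). The drawer contents are undisturbed.

jog_arm(targets=[0, 0, 0, -0.3, 1.5, 0, 0.3, 0, 0, 0, -0.7, 3.5, 0, 0.3, 0, 0, 0, -1, 5, 0, 0.3, 0, 0, 0, -1, 5, 0, 0.3, 0, 0, 0, -1, 5, 0, 0.3, 0, 0, 0, -1, 5, 0, 0.3, 0, 0, 0, -1, 5, 0, 0.3, 0, 0, 0, -1, 5, 0, 0.3, 0, 0, 0, -1, 5, 0, 0.3, 0, 0, 0, -1, 5, 0, 0.3, 0, 0, 0, -1, 5, 0, 0.3, 0, 0, 0, -0.9, 5, 0, 0.3, 0, 0, 0, -0.5, 3, 0, 0.3, 0, 0, 0, -0.2, 1.2, 0, 0.3, 0, 0, 0, 0, 0, 5, 0.3, 0, 0, 0, 0, 0, 5, 0.3, 0, 0, 0, 0, 0, 4, 0.3, 0, 0, 0, 0, 0, 2, 0.3, 0, 0, 0, 0, 0, 1, 0.3, 0, 0, 0, 0, 0, 0, 0.3])

```text
time: 8.52
position: [0.6187, -0.2296, 0.1339]
tcp_rot: [[0.942, 0.334, 0.001], [0.334, -0.942, -0.0], [0.001, 0.0, -1.0]]
wrist_force: [0.1, -0.4, -1.7]
grip_width: 0.0546
grip_force: 42.8
```

```bash
python3 st.py .6165 -.2305 .089; python3 - <<'E'
from h import *
for n in("side","top"):
    c=vision.capture(n); h=cv2.cvtColor(c["frame"],cv2.COLOR_RGB2HSV); W=cloud(c)
    m=(h[...,0]>45)&(h[...,0]<90)&(h[...,1]>70)&(np.hypot(W[...,0]-.6165,W[...,1]+.2305)<.06)
    ys,xs=np.nonzero(m); print(n,m.sum()); 
    if m.sum()>20: print(xs.min(),xs.max(),ys.min(),ys.max(),np.nanmin(W[m],0),np.nanmax(W[m],0)); print("axis by mid col",ray(c,[[(xs.min()+xs.max())/2,ys.max()]],[0,0,1],.05))
    if n=="side": cv2.imwrite("pics/s3.png",cv2.resize(c["frame"][230:430,240:480,::-1],None,fx=3,fy=3))
E
```

```text
{'time': 8.525, 'position': [0.6187, -0.2296, 0.1339], 'tcp_rot': [[0.9424, 0.3345, 0.0007], [0.3345, -0.9424, -0.0003], [0.0006, 0.0005, -1.0]], 'joint_positions': [-24.1357, 27.03, 92.6475, 0.0046, 60.2782, 46.32], 'wrist_force': [0.1394, -0.3958, -1.6717], 'grip_width': 0.0546, 'grip_force': 42.7707}
to go, tool cm [-0.25  0.01  4.49]
side 205
347 371 325 360 [ 0.5900085  -0.25972338  0.0891212 ] [ 0.62964228 -0.228635    0.16432535]
axis by mid col [[ 0.6135266 -0.2335108  0.05     ]]
top 37
425 434 204 209 [ 0.59209384 -0.23423561  0.11256036] [ 0.59758275 -0.21839211  0.16214845]
axis by mid col [[ 0.59980235 -0.24343445  0.05      ]]
```

View pics/s3.png

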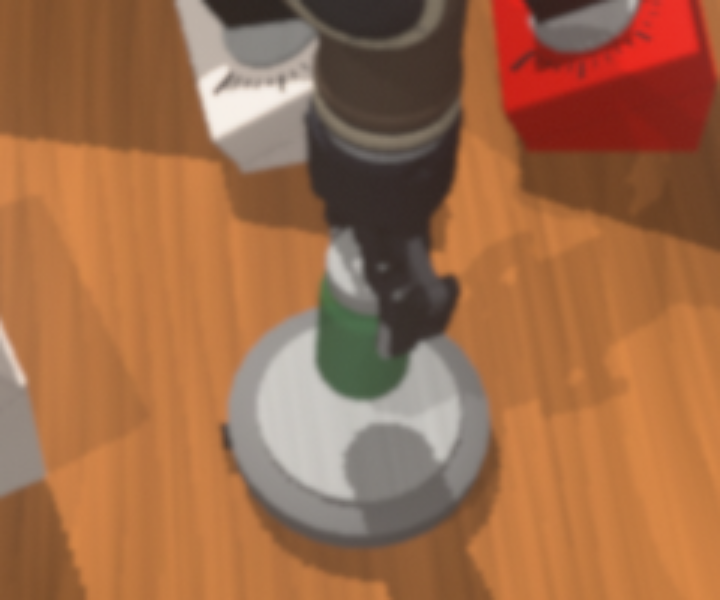

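The jar is upright above the steel plate (jar base around crop (363,395), plate centre around (360,405)). Lowering slowly.

jog_arm(targets=[0, 0, 0, -0.2, 0, 1.2, 0.3, 0, 0, 0, 0, 0, 1.2, 0.3, 0, 0, 0, 0, 0, 0.8, 0.3, 0, 0, 0, 0, 0, 0.4, 0.3, 0, 0, 0, 0, 0, 0.2, 0.3, 0, 0, 0, 0, 0, 0.1, 0.3, 0, 0, 0, 0, 0, 0.1, 0.3, 0, 0, 0, 0, 0, 0, 0.3, 0, 0, 0, 0, 0, 0, 0.3])

```text
time: 9.75
position: [0.6165, -0.2303, 0.0935]
tcp_rot: [[0.942, 0.334, 0.0], [0.334, -0.942, -0.0], [0.0, 0.0, -1.0]]
wrist_force: [-0.2, 0.1, -1.9]
grip_width: 0.0544
grip_force: 42.8
```

jog_arm(targets=[0, 0, 0, 0, 0, 0.1, 0.3, 0, 0, 0, 0, 0, 0.1, 0.3, 0, 0, 0, 0, 0, 0.1, 0.3, 0, 0, 0, 0, 0, 0, 0.3])

```text
time: 10.25
position: [0.6162, -0.2302, 0.0901]
tcp_rot: [[0.942, 0.334, -0.0], [0.334, -0.942, 0.0], [-0.0, -0.0, -1.0]]
wrist_force: [-0.2, 0.3, -2.5]
grip_width: 0.0543
grip_force: 42.8
```

jog_arm(targets=[0, 0, 0, 0, 0, 0.1, 0.3, 0, 0, 0, 0, 0, 0.1, 0.3, 0, 0, 0, 0, 0, 0, 0.3])

```text
time: 10.62
position: [0.6168, -0.2302, 0.0891]
tcp_rot: [[0.943, 0.334, 0.001], [0.334, -0.943, -0.0], [0.001, 0.0, -1.0]]
wrist_force: [-2.0, 0.4, 3.3]
grip_width: 0.0544
grip_force: 43.2
```

jog_arm(targets=[0, 0, 0, 0, 0, 0, 0.7, 0, 0, 0, 0, 0, 0, 0.85, 0, 0, 0, 0, 0, 0, 1, 0, 0, 0, 0, 0, 0, 1, 0, 0, 0, 0, 0, 0, 1, 0, 0, 0, 0, 0, -1, 1, 0, 0, 0, 0, 0, -3, 1, 0, 0, 0, 0, 0, -5, 1, 0, 0, 0, 0, 0, -6, 1, 0, 0, 0, 0, 0, -4, 1, 0, 0, 0, 0, 0, -1, 1, 0, 0, 0, 0, 0, 0, 1])

```text
time: 12.12
position: [0.6164, -0.2303, 0.2889]
tcp_rot: [[0.942, 0.334, 0.001], [0.334, -0.942, -0.001], [0.001, 0.001, -1.0]]
wrist_force: [-0.5, 0.4, 0.0]
grip_width: 0.0853
grip_force: 0.0
```

```bash
python3 - <<'E'
from h import *
s=observe(); p=np.array(s["position"]); R=np.array(s["tcp_rot"]); print(np.round(s["joint_positions"],1),p)
y=np.radians(8.8);t=np.radians(28);th=np.radians(23)
N=np.array([-np.sin(t)*np.cos(y),-np.sin(t)*np.sin(y),np.cos(t)]);U=np.array([np.cos(t)*np.cos(y),np.cos(t)*np.sin(y),np.sin(t)]);Rt=np.cross(U,N)
b=np.cos(th)*U+np.sin(th)*Rt
from scipy.spatial.transform import Rotation as Ro
X=-b;Z=-N;G=np.c_[X,np.cross(Z,X),Z]; C=np.array([.586,.0485,.076])
# yaw about world z first: keep pointing down
w=Ro.from_matrix(R.T@G).as_rotvec(); print("rotvec",w,np.degrees(np.linalg.norm(w)))
pre=C+N*.12; print("pre",pre,"tool delta",R.T@(pre-p)*100,"G",np.round(G,3).tolist())
for n in("side","top"):
    c=vision.capture(n); h=cv2.cvtColor(c["frame"],cv2.COLOR_RGB2HSV)
    if n=="side": cv2.imwrite("pics/s4.png",cv2.resize(c["frame"][230:430,240:480,::-1],None,fx=3,fy=3))
E
```

```text
[-24.3  18.7  85.5  -0.   75.7  46.2] [ 0.61643132 -0.23029043  0.28890135]
rotvec [-0.64308253  0.07001799 -2.48802219] 147.2926404998321
pre [0.53032659 0.0398813  0.18195371] tool delta [  0.90519947 -28.35021555  10.6720082 ] G [[-0.863, 0.2, 0.464], [0.262, 0.962, 0.072], [-0.432, 0.183, -0.883]]
```

View pics/s4.png

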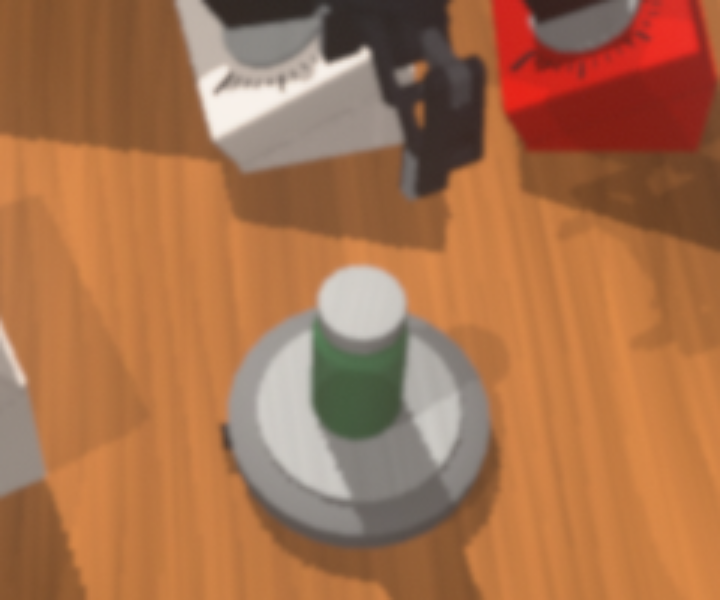

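The jar stands upright in the middle of the plate (lid at crop (361,305), base around (358,403)). Now turning the tool toward the dial.

jog_arm(targets=[-0.04, 0.0044, -0.1555, 0, 0, 0, 1, -0.04, 0.0044, -0.1555, 0, 0, 0, 1, -0.04, 0.0044, -0.1555, 0, 0, 0, 1, -0.04, 0.0044, -0.1555, 0, 0, 0, 1, -0.04, 0.0044, -0.1555, 0, 0, 0, 1, -0.04, 0.0044, -0.1555, 0, 0, 0, 1, -0.04, 0.0044, -0.1555, 0, 0, 0, 1, -0.04, 0.0044, -0.1555, 0, 0, 0, 1, -0.04, 0.0044, -0.1555, 0, 0, 0, 1, -0.04, 0.0044, -0.1555, 0, 0, 0, 1, -0.04, 0.0044, -0.1555, 0, 0, 0, 1, -0.04, 0.0044, -0.1555, 0, 0, 0, 1, -0.04, 0.0044, -0.1555, 0, 0, 0, 1, -0.04, 0.0044, -0.1555, 0, 0, 0, 1, -0.04, 0.0044, -0.1555, 0, 0, 0, 1, -0.04, 0.0044, -0.1555, 0, 0, 0, 1, 0, 0, 0, 0, 0, 0, 1])

```text
time: 14.35
position: [0.615, -0.2302, 0.2852]
tcp_rot: [[-0.865, 0.205, 0.457], [0.267, 0.961, 0.074], [-0.424, 0.186, -0.886]]
wrist_force: [-0.5, -0.3, -0.4]
grip_width: 0.0855
grip_force: 0.0
```

```bash
cat > dl.py <<'E'
import sys
from h import *
from scipy.spatial.transform import Rotation as Ro
hgt,th=float(sys.argv[1]),np.radians(float(sys.argv[2]))
s=observe(); p=np.array(s["position"]); R=np.array(s["tcp_rot"]); print(s["time"],"j",np.round(s["joint_positions"],1),p,"F",np.round(s["wrist_force"],1),"M",np.round(s["ft_torque"],2))
y=np.radians(8.8);t=np.radians(28)
N=np.array([-np.sin(t)*np.cos(y),-np.sin(t)*np.sin(y),np.cos(t)]);U=np.array([np.cos(t)*np.cos(y),np.cos(t)*np.sin(y),np.sin(t)]);Rt=np.cross(U,N)
C=np.array([.586,.0485,.076]); b=np.cos(th)*U+np.sin(th)*Rt;G=np.c_[-b,np.cross(-N,-b),-N]
d=p-C; x=-R[:,0]; print("tool angle %.2f deg, TCP off axis R,U mm"%np.degrees(np.arctan2(x@Rt,x@U)),d@Rt*1e3,d@U*1e3,"height",d@N*1e3)
print("rotvec",np.round(Ro.from_matrix(R.T@G).as_rotvec(),4),"shift cm",np.round(R.T@(C+N*hgt/1e3-p)*100,2))
E
python3 dl.py 120 23
```

```text
14.35 j [ -33.     6.6  104.8   24.    49.9 -121.1] [ 0.61502237 -0.23024946  0.28517071] F [-0.5 -0.3 -0.4] M [-0.04  0.25  0.02]
tool angle 23.32 deg, TCP off axis R,U mm 279.90814304784993 85.87022480538647 height 191.24247142489784
rotvec [-0.     -0.0077 -0.0056] shift cm [18.91 22.3   7.27]
```

jog_arm(targets=[0, -0.008, -0.006, 2.7, 3.2, 0.4, 1, 0, 0, 0, 2.7, 3.2, 1, 1, 0, 0, 0, 2.7, 3.2, 1, 1, 0, 0, 0, 2.7, 3.2, 1, 1, 0, 0, 0, 2.7, 3.2, 1.2, 1, 0, 0, 0, 2.7, 3.2, 1.3, 1, 0, 0, 0, 2.7, 3.1, 1.4, 1, 0, 0, 0, 0, 0, 0, 1, 0, 0, 0, 0, 0, 0, 1])

```text
time: 15.48
position: [0.5316, 0.0387, 0.1819]
tcp_rot: [[-0.862, 0.196, 0.468], [0.258, 0.964, 0.07], [-0.437, 0.181, -0.881]]
wrist_force: [0.5, 0.7, 0.2]
grip_width: 0.0855
grip_force: 0.0
```

```bash
python3 dl.py 14 23
```

```text
15.475 j [ -4.1  -3.3 128.6  12.9  27.6 -90.1] [0.53158021 0.03870421 0.1819056 ] F [0.5 0.7 0.2] M [-0.01  0.25 -0.01]
tool angle 22.75 deg, TCP off axis R,U mm 1.3550251707061483 0.9122690135504041 height 119.46045383111644
rotvec [-0.0003  0.0049  0.0044] shift cm [ 0.19  0.09 10.55]
```

jog_arm(targets=[0, 0.005, 0.004, 0.2, 0.1, 2, 1, 0, 0, 0, 0, 0, 3, 1, 0, 0, 0, 0, 0, 2.5, 1, 0, 0, 0, 0, 0, 1.5, 1, 0, 0, 0, 0, 0, 1, 1, 0, 0, 0, 0, 0, 0.5, 1, 0, 0, 0, 0, 0, 0, 0.6, 0, 0, 0, 0, 0, 0, 0.4, 0, 0, 0, 0, 0, 0, 0.3, 0, 0, 0, 0, 0, 0, 0.2, 0, 0, 0, 0, 0, 0, 0, 0, 0, 0, 0, 0, 0, 0, 0, 0, 0, 0, 0, 0, 0], newtons=30)

```text
time: 17.1
position: [0.5788, 0.0473, 0.0891]
tcp_rot: [[-0.863, 0.199, 0.464], [0.261, 0.963, 0.071], [-0.433, 0.183, -0.883]]
wrist_force: [-4.4, -2.3, 5.9]
grip_width: 0.0155
grip_force: 33.2
```

```bash
python3 dl.py 14 23
```

```text
17.1 j [ -2.5  12.6 125.4  20.2  15.4 -96.6] [0.57879648 0.04732842 0.0890675 ] F [-4.4 -2.3  5.9] M [-0.3   0.36 -0.14]
tool angle 22.93 deg, TCP off axis R,U mm 0.05574907334591041 -0.30889570263007216 height 14.964097611263512
rotvec [-0.0004  0.0004  0.0012] shift cm [-0.03  0.02  0.1 ]
```

jog_arm(targets=[0, 0, 0.1, 0, 0, 0, 0, 0, 0, 0.15, 0, 0, 0, 0, 0, 0, 0.15, 0, 0, 0, 0, 0, 0, 0.15, 0, 0, 0, 0, 0, 0, 0.15, 0, 0, 0, 0, 0, 0, 0.15, 0, 0, 0, 0])

```text
time: 17.85
position: [0.5783, 0.0467, 0.0888]
tcp_rot: [[-0.416, 0.782, 0.464], [0.897, 0.436, 0.071], [-0.147, 0.445, -0.883]]
wrist_force: [-6.0, -7.2, 5.9]
grip_width: 0.0154
grip_force: 33.6
```

```bash
python3 dl.py 15 158
```

```text
17.85 j [ -2.6  12.5 125.5  20.1  15.4 -47.6] [0.57830706 0.04665448 0.08875198] F [-6.  -7.2  5.9] M [-0.89  0.66 -0.4 ]
tool angle 71.89 deg, TCP off axis R,U mm 0.6468883063965232 -0.9751013349187966 height 14.960980185573696
rotvec [-0.0000e+00  1.4000e-03  1.5028e+00] shift cm [ 0.03  0.11 -0.  ]
```

jog_arm(targets=[0, 0, 0.15, 0, 0, 0, 0, 0, 0, 0.15, 0, 0, 0, 0, 0, 0, 0.15, 0, 0, 0, 0, 0, 0, 0.15, 0, 0, 0, 0, 0, 0, 0.15, 0, 0, 0, 0, 0, 0, 0.15, 0, 0, 0, 0, 0, 0, 0.15, 0, 0, 0, 0, 0, 0, 0.15, 0, 0, 0, 0, 0, 0, 0.15, 0, 0, 0, 0, 0, 0, 0.15, 0, 0, 0, 0, 0, 0, 0.0, 0, 0, 0, 0, 0, 0, 0.0, 0, 0, 0, 0])

```text
time: 19.35
position: [0.5769, 0.0471, 0.088]
tcp_rot: [[0.75, 0.475, 0.461], [0.502, -0.862, 0.072], [0.431, 0.177, -0.884]]
wrist_force: [-9.8, -5.7, 9.7]
grip_width: 0.0157
grip_force: 34.2
```

```bash
python3 dl.py 15 80
```

```text
19.35 j [ -2.5  12.5 125.5  20.2  15.5  38.1] [0.57689431 0.04711236 0.08799846] F [-9.8 -5.7  9.7] M [-0.62  0.76 -0.28]
tool angle 157.61 deg, TCP off axis R,U mm -0.02173253680170617 -2.499712584361064 height 14.91821881287296
rotvec [-0.0033  0.0015 -1.3546] shift cm [ 0.23  0.1  -0.01]
```

jog_arm(targets=[0, 0, 0.05, 0, 0, 0, 0, 0, 0, 0, 0, 0, 0, 0, 0, 0, 0, 0, 0, 0, 0])

```text
time: 19.73
position: [0.5769, 0.0472, 0.088]
tcp_rot: [[0.773, 0.437, 0.461], [0.458, -0.886, 0.072], [0.44, 0.156, -0.884]]
wrist_force: [-10.2, -6.1, 9.4]
grip_width: 0.0155
grip_force: 34.2
```

```bash
python3 dl.py 15 80;  python3 - <<'E'
from h import *
c=vision.capture("side");d=vision.capture("top")
cv2.imwrite("pics/s5.png",np.hstack([cv2.resize(c["frame"][195:285,290:380,::-1],None,fx=4.4,fy=4.4,interpolation=2),cv2.resize(d["frame"][165:255,250:340,::-1],None,fx=4.4,fy=4.4,interpolation=2)]))
E
```

```text
19.725 j [ -2.5  12.5 125.5  20.2  15.5  40.9] [0.57690745 0.04717863 0.08803814] F [-10.2  -6.1   9.4] M [-0.59  0.77 -0.31]
tool angle 160.47 deg, TCP off axis R,U mm -0.08521621131403131 -2.4606625848316734 height 14.942393467435876
rotvec [-0.0033  0.0015 -1.4045] shift cm [ 0.23  0.09 -0.01]
```

View pics/s5.png

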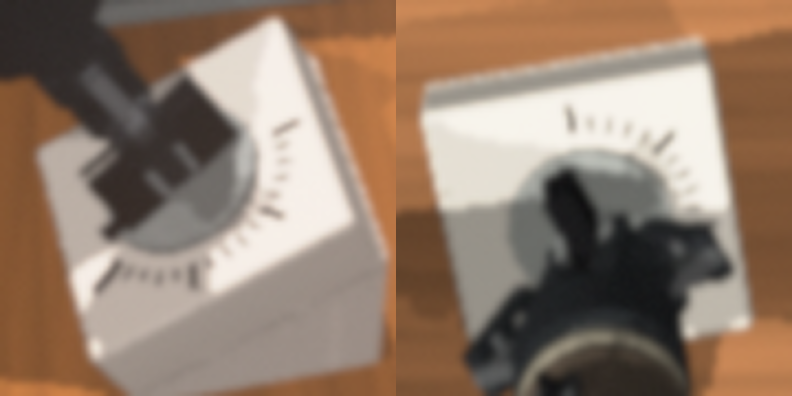

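In the side view the nose is at about (110,228), past the thick 15 mark at (107,275), which agrees with about 160°. Turning back to 8 min.

jog_arm(targets=[0, 0, -0.15, 0, 0, 0, 0, 0, 0, -0.15, 0, 0, 0, 0, 0, 0, -0.15, 0, 0, 0, 0, 0, 0, -0.15, 0, 0, 0, 0, 0, 0, -0.15, 0, 0, 0, 0, 0, 0, -0.15, 0, 0, 0, 0, 0, 0, -0.15, 0, 0, 0, 0, 0, 0, -0.15, 0, 0, 0, 0, 0, 0, -0.12, 0, 0, 0, 0, 0, 0, -0.08, 0, 0, 0, 0, 0, 0, 0, 0, 0, 0, 0, 0, 0, 0, 0, 0, 0, 0])

```text
time: 21.32
position: [0.5781, 0.0466, 0.0886]
tcp_rot: [[-0.299, 0.834, 0.463], [0.951, 0.301, 0.071], [-0.081, 0.462, -0.883]]
wrist_force: [-7.3, -6.3, 6.5]
grip_width: 0.0154
grip_force: 33.7
```

```bash
python3 dl.py 15 80
```

```text
21.325 j [ -2.6  12.5 125.5  20.1  15.4 -39.3] [0.57814751 0.04657366 0.0886405 ] F [-7.3 -6.3  6.5] M [-0.92  0.59 -0.31]
tool angle 80.21 deg, TCP off axis R,U mm 0.7023402506569068 -1.1775722698794122 height 14.942374408743172
rotvec [-0.0011  0.001  -0.0037] shift cm [ 0.05  0.13 -0.01]
```

Release gently and back away along the tool axis, then measure.

jog_arm(targets=[0, 0, 0, 0, 0, 0, 0.3, 0, 0, 0, 0, 0, 0, 0.6, 0, 0, 0, 0, 0, 0, 0.8, 0, 0, 0, 0, 0, 0, 0.8, 0, 0, 0, 0, 0, -2, 0.8, 0, 0, 0, 0, 0, -4, 0.8, 0, 0, 0, 0, 0, -5, 0.8, 0, 0, 0, 0, 0, -5, 0.8, 0, 0, 0, 0, 0, -5, 0.8, 0, 0, 0, 0, 0, -4, 0.8, 0, 0, 0, 0, 0, 0, 0.8])

```text
time: 22.7
position: [0.4642, 0.0294, 0.3139]
tcp_rot: [[-0.298, 0.83, 0.471], [0.951, 0.301, 0.071], [-0.083, 0.469, -0.879]]
wrist_force: [-1.0, -0.4, 0.0]
grip_width: 0.0683
grip_force: 0.0
```

```bash
python3 dl.py 14 80;  python3 - <<'E'
from h import *
c=vision.capture("side");d=vision.capture("top");pickle.dump((c,d),open("end.pkl","wb"))
cv2.imwrite("pics/s6.png",np.hstack([cv2.resize(c["frame"][195:285,290:380,::-1],None,fx=4.4,fy=4.4,interpolation=2),cv2.resize(d["frame"][165:255,250:340,::-1],None,fx=4.4,fy=4.4,interpolation=2)]))
E
```

```text
22.7 j [ -6.7 -23.2 127.4   9.6  48.6 -29.9] [0.46420095 0.029361   0.31385865] F [-1.  -0.4  0. ] M [-0.01  0.14 -0.04]
tool angle 80.20 deg, TCP off axis R,U mm 0.28016863162523553 2.8063731654388855 height 267.89941111475446
rotvec [ 0.0076  0.0037 -0.0034] shift cm [ 0.17 -0.46 25.39]
```

View pics/s6.png

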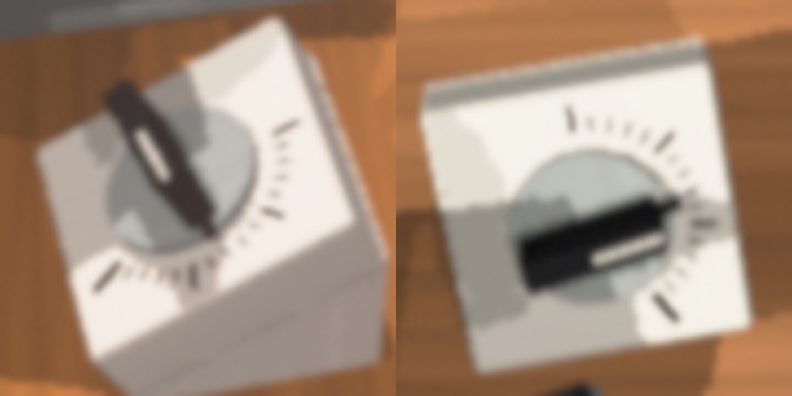

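The nose points near 8 min in both views. I check this with numbers, using more ticks and the white line.

```bash
python3 - <<'E'
from h import *
from scipy.optimize import least_squares
S,T=pickle.load(open("end.pkl","rb"))
t=np.radians(28)
def axes(y):
    N=np.array([-np.sin(t)*np.cos(y),-np.sin(t)*np.sin(y),np.cos(t)]);U=np.array([np.cos(t)*np.cos(y),np.cos(t)*np.sin(y),np.sin(t)]);return U,np.cross(U,N),N
C=np.array([.586,.0485,.076]);U,R,N=axes(np.radians(8.8))
obs=[]
for n,c in(("top",T),("side",S)):
    g=cv2.cvtColor(c["frame"],cv2.COLOR_RGB2GRAY); bh=cv2.morphologyEx(g,cv2.MORPH_BLACKHAT,np.ones((7,7))).astype(float)
    # per pixel: face polar coords
    v,u=np.mgrid[150:300,240:400]; X=ray(c,np.c_[u.ravel(),v.ravel()],N,N@C)-C
    r=np.hypot(X@R,X@U)*1e3; an=np.degrees(np.arctan2(X@R,X@U)); b=bh[150:300,240:400].ravel()
    for k in range(16):
        if n=="top" and 6<=k<=11 or n=="side" and 6<=k<=10: continue   # bar/nose/shadow nearby
        m=(abs(an-10*k)<4.5)&(r>47)&(r<66)&(b>12)
        if m.sum()<4: continue
        w=b[m]; obs.append((n,k,(u.ravel()[m]*w).sum()/w.sum(),(v.ravel()[m]*w).sum()/w.sum()))
    # white line: bright pixels inside bar region, on top plane
    X=ray(c,np.c_[u.ravel(),v.ravel()],N,N@C+.046)-C; p=np.c_[X@R,X@U]*1e3
    a=np.radians(80); al=p@[np.sin(a),np.cos(a)]; la=p@[np.cos(a),-np.sin(a)]
    gg=g[150:300,240:400].ravel().astype(float); m=(al>3)&(al<29)&(abs(la)<5.5); w=np.clip(gg[m]-80,0,None)
    q=p[m]; mu=(q*w[:,None]).sum(0)/w.sum(); cov=((q-mu)*w[:,None]).T@(q-mu)/w.sum(); e=np.linalg.eigh(cov)[1][:,1]; e*=np.sign(e[0])
    print(n,"line mid",mu.round(1),"dir deg",np.degrees(np.arctan2(e[0],e[1])).round(1),"polar of mid",np.degrees(np.arctan2(*mu)).round(1))
print(len(obs))
def res(p):
    U,R,N=axes(p[2]); C=np.array([p[0],p[1],.076]); o=[]
    for n,k,u,v in obs:
        a=np.radians(10*k); X=C+p[3]*(np.cos(a)*U+np.sin(a)*R); q=proj(T if n=="top" else S,X)[0]
        d=q-[u,v]; o0=proj(T if n=="top" else S,X+1e-3*(-np.sin(a)*U+np.cos(a)*R))[0]-q
        o.append(d@o0/np.linalg.norm(o0))   # only across the tick
        o.append(.15*np.linalg.norm(d))
    off=np.array(o); return off
for sel in(None,"top","side"):
    full=obs
    if sel: obs=[o for o in full if o[0]==sel]
    s=least_squares(res,[.586,.0485,.154,.056],loss="soft_l1"); print(sel,np.round(s.x,4),"yaw",np.degrees(s.x[2]).round(2),"rms px",np.sqrt(np.mean(s.fun[::2]**2)).round(2)); obs=full
E
```

```text
top line mid [15.3  3.8] dir deg 79.4 polar of mid 76.2
side line mid [16.4  0.9] dir deg 80.4 polar of mid 87.0
16
None [0.5849 0.0485 0.1635 0.0509] yaw 9.37 rms px 0.42
top [0.5869 0.0491 0.1606 0.0536] yaw 9.2 rms px 0.09
side [0.5844 0.0474 0.1591 0.0518] yaw 9.12 rms px 0.2
```

Line directions of 79.4° and 80.4°, and a tool angle of 80.2°, agree with 8 minutes (80°). The robot is clear of everything, so I'm handing in.

```bash
python3 -c "
from rig import job
print(job.finish_job())"
```

```text
the job is handed in; nothing more can be done
None
```

The job is handed in: the jar stands upright in the middle of the warming plate, and the dial was wound past 15 to about 160° and turned back to about 80° (8 minutes); the gripper is clear, and I never went near the bowl, spoons or scoop.

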